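# Put the red onion into the push-button food keeper and seal it

### The arm

A 6-joint arm with a two-finger parallel gripper is mounted at the origin on a cart in front of the work surface, level with it; the furniture and walls round the work are solid. World frame = base frame: x ahead of the robot, y to its left, z up, the work surface at z = 0. Lengths are in mm, angles in rad, forces in N, time in s.
With the tool pointing down it reaches from about 300 to 775 mm from the base axis. Payload 14.6 kg.
Tool frame: the origin (TCP) lies midway between the tips of the shut fingers; the grasp point (between the pads) lies 19 mm behind it (manip.hold_point_z is the distance from the TCP to the grasp point, in mm); z points along the fingers, y is the direction in which the jaws open and shut (so a half turn about z gives the same grasp; the last joint's range is limited). The gripper opens to 94 mm and grips with 3 to 60 N. Pads are 16 mm wide; open, the fingers measure 119 mm over their backs; the gripper's body (75 mm by 177 mm) begins 78 mm behind the grasp point.
Start: joints at [-1.319, 0.3, 1.521, -0, 1.321, -0.067], TCP at [172.378, -522.279, 205.446] pointing down, gripper open.
Joint ranges: [-3.03, 3.03], [-0.79, 2.21], [0.23, 2.52], [-1.04, 4.18], [0, 3.07], [-2.55, 2.55]. Speed limits (rad/s): [2.22, 2.22, 2.57, 3.14, 3.14, 3.14].

### API

Orientations are given as [roll, pitch, yaw] about the fixed x, y, z axes, in that order (R = Rz(yaw) Ry(pitch) Rx(roll)).
In Python, from cell import manip gives the robot as it stands.
- The arm moves only by the shell command python3 -m crank 'ROWS' [OPENING] [FORCE]. ROWS is JSON, a list of rows, each an object with "offset": the shift along the world's x, y, z in m, a list of three; "spin": the turn about the world's z in degrees. In form: [{"offset": [dx, dy, dz], "spin": spin}, ...]. A call has exactly 8 rows; each row is the pose to reach, as a shift and turn from the pose measured when the call began; what a row does not reach only later rows make up. A row lasts 1/12 s, in which the tool goes at most 41.7 mm and 7.16 degrees, less where a joint would pass 70% of its speed; a pose out of reach is approached as far as the arm can. A call with a gripper value outside its range is refused whole. OPENING is the opening, from 0 (shut) to 1 (fully open), set as the call begins (- or left out, the last holds). The fingers move at their own pace and stop on an object; FORCE is the grip in N (left out, the last holds). Time passes only in rows, so rows that repeat a pose let the fingers close, or fill a call up. It gives the time, the measured TCP pose, the force and the opening at its end, in the units of the state.
- manip.read_state(): the state, without advancing time (a new reading comes with each control period).
- manip.camera(name): name is "scene" or "top" or "wrist"; returns a dict with "pixels" (400x640x3 uint8, red, green, blue), "fx", "fy", "cx", "cy" (pixels), "extrinsics" (4x4, takes a point from world to camera coordinates); the wrist camera has in their place "hand_eye" (4x4, takes a point from camera to tool coordinates, whose origin is the TCP and whose axes are the flange's). Camera axes: x right, y down, z forward; pixel columns grow to the right and rows downward; lengths in mm; the calibration is good to about 2 mm. The wrist camera is an equidistant fisheye: a pixel r from the principal point sees the ray r / f radians off the axis. A picture is of the moment at which its call begins: read the wrist's pose just before it. There is no depth.
- manip.sign_off(): hands the job in, once; it reports no verdict.
Trained networks look in a picture, given as the dict that the camera call returned (one of the last four; its "shot" number tells which), for a name from the list of things; names that differ only in an ending like _2 or _b are one class to them, and where a whole thing is asked for, a point or a joint stands for the part that bears it (a point fixed in the world has none). Each returns a list of dicts, best first, with "conf" (0 to 1); they miss things now and then, are a little off and sometimes report something else, mostly with a low value. They report only what shows in the picture. A call takes as long as a camera call.
- manip.search_frame(picture, name): "location" ([x, y, z] in mm, in world coordinates, good to about 4 mm: the middle of the surface that is visible of it).
- manip.masks_of(picture, name): "mask" (400x640 bool, what is visible of it).
The state is a dict: "clock": time; "joints": joint angles; "qd": joint speeds; "effort": joint torques, N m; "eef_pos": TCP position; "eef_rot": TCP orientation; "wrist_force": force on the tool from outside, world axes, zero at the start; "moment": the same for the moment, N m; "finger_gap": finger opening in mm.
Only numpy, scipy, OpenCV 4.12 (cv2) and the standard library are available. Lean on these libraries where they do the work, as an engineer would, in place of code of your own. Each camera call takes 0.05 s, during which the arm holds its last target. There are 200 camera calls.

### The job

Press the food keeper's orange thumb latch so that its sprung lid pops open, lower the red onion into the box (do not drop it from a height) and let go, then push the lid down until it snaps shut and stays shut by itself. Then seal the box with the blue two-stage button: press it to its halfway stop, hold it there for about a second, press it fully down and let it come back up. Leave the potato and the garlic where they are.

Things in the scene. Friction and masses are not known exactly. Their poses are not given: they have to be found in the camera images.
- keeper: White plastic food keeper, fixed to the worktop. Origin: centre of the underside of its open box; x points from its front to its back (away from the robot at yaw 0), y left, z up. Box x -70..70 mm, y -87.5..87.5, rim at z 85, walls 5 thick. Console before it: x -132..-70, top z 65; latch pad at (-108, 0), blue button at (-102, -60), flat gauge at (-102, 60).
- keeper_in (a point): Centre of the keeper's inner floor (130 x 165 mm inside, 80 mm deep).
- hinge (a point): Middle of the lid's hinge line, which runs along the keeper's y at keeper x 76, z 88 mm (far side of the box).
- hook (a point): Top of the latch's orange hook (22 mm wide, keeper x -89..-75 mm, top 107 mm above the worktop), just in front of the shut lid.
- lid (a joint): Lid hinge: 0 shut, 1.65 rad wide open (upright at the far side, leaning 0.08 rad backward). A spring pushes it open (about 2 N at the front edge when shut) and holds it open. When pushed down, its nose rides over the hook in the last 0.1 rad (about 10 N on the lid's front rail) and snaps under it at 0, where it stays.
- lid_edge (a point): Middle of the lid's free edge, on its outer (top) face, 146 mm from the hinge line. Grey frame 11 mm thick, 175 wide, flush clear window. Shut: top face at keeper z 98 mm. Open: edge about 234 mm above the worktop, outer face away from the robot; close it by reaching over, pushing from behind, then from above.
- latch (a joint): Angle of the orange latch rocker: 0 at rest, 0.32 rad fully pressed; the lid is let go at about 0.18 rad. It springs back when released.
- latch_pad (a point): Middle of the top of the orange thumb pad (28 x 34 mm, about 80 mm above the worktop). Press it straight down: 6 mm and 3 N let the lid go, its end stop is at 10 mm and 4 N.
- seal (a joint): Travel of the blue seal button: 0 up, 0.006 m halfway stop, 0.012 m fully down; springs back. 1.3 N at first, 2.8 N just before the halfway stop; there the resistance jumps: it stays at the stop until about 10 N and reaches the bottom at about 14 N.
- seal_top (a point): Centre of the top of the blue seal button (30 mm diameter, 80 mm above the worktop when up); pressed straight down.
- red_onion: Red onion, about 65 mm across the belly and 74 mm tall, 0.11 kg, standing upright on the front strip of the worktop beside the sink. Origin at its underside centre. Grip it round the belly, about 35 mm up.
- potato: Brown potato, 60 x 74 x 46 mm, on the same strip, to be left alone. Origin at its underside centre.
- garlic: The larger (54 mm) and nearer the keeper of two garlic bulbs on the front strip before the cooker, to be left alone. Origin at its underside centre.

How it is judged (in metres and radians):
On the way, in this order (a step that is already met when the one before it is completed fails the run):
1. the latch is pressed and the lid pops wide open (value of joint lid above 1.3 rad), for 0.1 s.
2. the red onion lies in the open box, let go (x of red_onion in the frame of keeper between -0.068 and 0.068 m and y of red_onion in the frame of keeper between -0.085 and 0.085 m and z of red_onion in the frame of keeper below 0.075 m and contact force between the fingers and red_onion below 0.1 N and contact force between keeper and red_onion above 0.3 N and linear speed of red_onion below 0.1 m/s), for 0.2 s.
3. the lid is snapped shut: held by the latch, with nothing touching it (value of joint lid below 0.035 rad and value of joint latch below 0.05 rad and contact force between each of the arm, the fingers and lid below 0.1 N), for 0.2 s.
4. the seal button is held at its halfway stop (half a second at least) (value of joint seal between 0.0045 and 0.008 m and value of joint lid below 0.035 rad), for 0.5 s.
5. the seal button is pressed fully down (value of joint seal above 0.0108 m and value of joint lid below 0.035 rad), for 0.05 s.
At the end, for the whole second after the job is handed in: The lid is shut and latched (within 0.035 rad of 0, latch within 0.05 rad of rest), the red onion is at rest inside the box, and the seal button is back up (within 2 mm) (value of joint lid below 0.035 rad and value of joint seal below 0.002 m and value of joint latch below 0.05 rad and x of red_onion in the frame of keeper between -0.068 and 0.068 m and y of red_onion in the frame of keeper between -0.085 and 0.085 m and z of red_onion in the frame of keeper below 0.075 m and linear speed of red_onion below 0.05 m/s); the robot touches nothing.
It fails at once if the red onion is dropped into the keeper from more than about 4 cm (linear speed of red_onion above 0.9 m/s and contact force between the fingers and red_onion below 0.1 N and horizontal distance between red_onion and keeper_in below 0.12 m).
It fails at once if the potato is moved more than 3 cm (distance of potato from where it was at the start of the episode above 0.03 m).
It fails at once if the garlic bulb is moved more than 3 cm (distance of garlic from where it was at the start of the episode above 0.03 m).
It also fails if it takes over 72 s, if anything falls off the work surface, if the arm or the gripper's body presses on something with over 40 N, if the wrist force passes 120 N, or if a joint passes its speed limit or range.

## Working session

There is one attempt and no reset: what is moved stays moved. The work goes in short steps, Python scripts to look and compute and a shell command to move; the robot and the scene stay as the last step left them, time stands still between calls to the robot, and variables do not carry over. Pictures are saved under pics/ and viewed, about 8 in all and at most 12, crops included, and the job is handed in when it is done.

```bash
ls; mkdir -p pics; python3 - <<'E'
from cell import manip
import cv2,numpy as np
s=manip.read_state();print({k:s[k] for k in('clock','eef_pos','eef_rot','finger_gap')})
ims=[]
for c in('scene','top'):
    p=manip.camera(c);ims.append(p['pixels'])
    print(c,np.round(p['extrinsics'],3).tolist(),p['fx'],p['cx'],p['cy'])
    for n in('keeper','lid','latch_pad','seal_top','red_onion','potato','garlic','hook','lid_edge'):
        print(n,[(np.round(d['location']).tolist(),round(d['conf'],2)) for d in manip.search_frame(p,n)][:3])
cv2.imwrite('pics/a.png',cv2.cvtColor(cv2.resize(np.vstack(ims),(480,600)),cv2.COLOR_RGB2BGR))
E
```

```text
pics
{'clock': 0.0, 'eef_pos': array([ 172.29244171, -522.02859325,  204.90766714]), 'eef_rot': array([-3.14043436e+00, -5.29759155e-05,  3.18809847e-01]), 'finger_gap': 94.12641202534392}
scene [[-0.849, -0.527, 0.02, 402.288], [-0.35, 0.534, -0.77, 282.676], [0.395, -0.661, -0.638, 995.167], [0.0, 0.0, 0.0, 1.0]] 411.26251058276836 318.8977430090385 200.7771832001152
keeper [([537.0, 14.0, 97.0], 0.9)]
lid [([589.0, 12.0, 97.0], 0.63), ([356.0, 225.0, 32.0], 0.29)]
latch_pad [([494.0, -3.0, 80.0], 0.64)]
seal_top [([586.0, 10.0, 96.0], 0.69), ([504.0, -64.0, 77.0], 0.49)]
red_onion [([373.0, -330.0, 44.0], 0.66)]
potato [([378.0, -199.0, 37.0], 0.78)]
garlic [([356.0, 227.0, 33.0], 0.63), ([535.0, 14.0, 99.0], 0.26)]
hook [([496.0, -6.0, 82.0], 0.67)]
lid_edge []
top [[0.028, -1.0, 0.009, -88.56], [-0.989, -0.029, -0.146, 522.03], [0.146, -0.005, -0.989, 1317.914], [0.0, 0.0, 0.0, 1.0]] 464.8718950421018 318.2389028526719 199.62031252189536
keeper [([558.0, 2.0, 97.0], 0.76)]
lid [([592.0, 7.0, 100.0], 0.59)]
latch_pad [([494.0, -9.0, 83.0], 0.49), ([560.0, -1.0, 98.0], 0.22)]
seal_top []
red_onion [([384.0, -343.0, 45.0], 0.63)]
potato [([381.0, -213.0, 43.0], 0.66)]
garlic [([561.0, 2.0, 97.0], 0.72), ([359.0, 212.0, 35.0], 0.53)]
hook [([598.0, 8.0, 99.0], 0.67), ([494.0, -7.0, 75.0], 0.55)]
lid_edge [([597.0, 5.0, 96.0], 0.69)]
```

View pics/a.png

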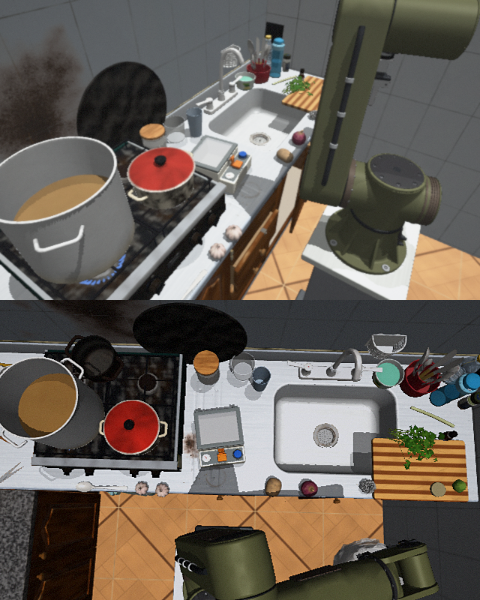

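The pictures show the keeper in front of the stove/sink gap with orange and blue parts on its console. The onion (purple) and the potato are on the strip at the right, and the garlic is on the left. Next I measure the keeper's pose by colour.

```bash
cat > h.py <<'E'
from cell import manip
import cv2,numpy as np
def ray_plane(p,u,v,z):
    E=p['extrinsics'];R=E[:3,:3];c=-R.T@E[:3,3]
    d=R.T@np.array([(u-p['cx'])/p['fx'],(v-p['cy'])/p['fy'],1]);return c+d*(z-c[2])/d[2]
def proj(p,X):
    E=p['extrinsics'];q=E[:3,:3]@np.array(X,float)+E[:3,3];return p['fx']*q[0]/q[2]+p['cx'],p['fy']*q[1]/q[2]+p['cy']
def blobs(p,lo,hi,centre,rad=90):
    h=cv2.cvtColor(p['pixels'],cv2.COLOR_RGB2HSV);m=cv2.inRange(h,lo,hi)
    n,l,st,ce=cv2.connectedComponentsWithStats(m)
    u,v=proj(p,centre)
    return [(ce[i],st[i]) for i in range(1,n) if st[i,4]>5 and np.hypot(*(ce[i]-[u,v]))<rad]
E
python3 - <<'E'
from h import *
for c in('scene','top'):
    p=manip.camera(c)
    for nm,lo,hi in(('orange',(5,150,120),(22,255,255)),('blue',(98,120,80),(125,255,255))):
        for ce,st in blobs(p,lo,hi,(500,-10,80),45): print(c,nm,ce.round(1),st.tolist(),ray_plane(p,*ce,80).round(1))
    for d in manip.masks_of(p,'lid')[:1]:
        cn=max(cv2.findContours(d['mask'].astype(np.uint8),0,2)[0],key=cv2.contourArea)
        r=cv2.boxPoints(cv2.minAreaRect(cn)); print('lid',d['conf'],[ray_plane(p,*q,98)[:2].round().tolist() for q in r])
    for n in('red_onion','potato','garlic'):
        for d in manip.masks_of(p,n)[:1]:
            m=cv2.moments(d['mask'].astype(np.uint8),True);u,v=m['m10']/m['m00'],m['m01']/m['m00']
            print(n,round(d['conf'],2),ray_plane(p,u,v,37 if n=='red_onion' else 23).round())
    if c=='top':
        u,v=map(int,proj(p,(560,-10,80)));cv2.imwrite('pics/b.png',cv2.cvtColor(cv2.resize(p['pixels'][v-50:v+50,u-60:u+60],None,fx=6,fy=6,interpolation=2),cv2.COLOR_RGB2BGR));print(u-60,v-50)
E
```

```text
scene orange [314.4 216.9] [307, 208, 16, 16, 128] [494.2  -6.3  80. ]
scene blue [323.2 205.8] [319, 202, 9, 9, 61] [498.6 -60.5  80. ]
lid 0.7 [[626.0, 114.0], [722.0, -61.0], [540.0, -90.0], [469.0, 83.0]]
red_onion 0.82 [ 380. -337.   37.]
potato 0.76 [ 387. -211.   23.]
garlic 0.67 [360. 222.  23.]
top orange [294.4 199.5] [291, 198, 8, 4, 31] [516.5  -6.   80. ]
top orange [295.7 208.8] [290, 203, 13, 12, 123] [490.1 -10.7  80. ]
top blue [316.4 204.7] [311, 200, 11, 11, 88] [503.7 -68.7  80. ]
lid 0.95 [[656.0, 102.0], [681.0, -72.0], [532.0, -92.0], [508.0, 79.0]]
red_onion 0.57 [ 383. -348.   37.]
potato 0.57 [ 385. -211.   23.]
garlic 0.83 [361. 217.  23.]
236 134
```

View pics/b.png

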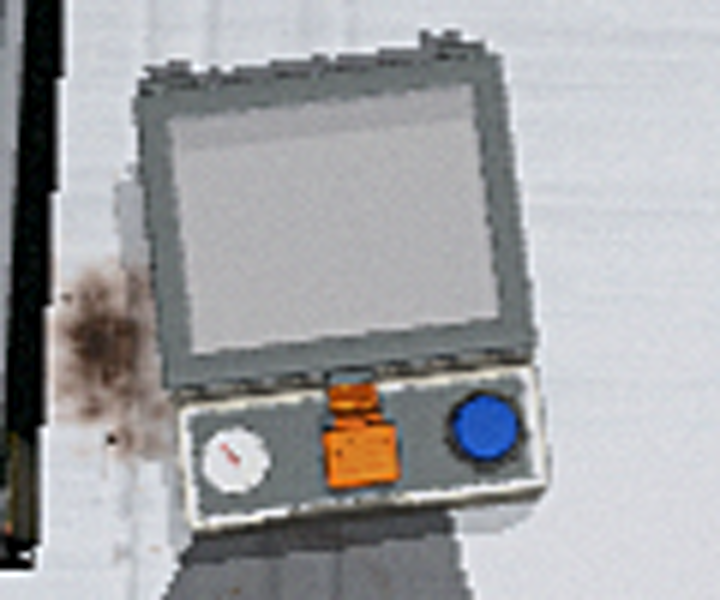

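The top view shows the shut lid, with the orange pad at about crop (362,455), the blue button at (486,427) and the gauge at (236,460). The keeper's yaw is about 8°. I move over the onion first and look from there.

```bash
python3 -m crank '[{"offset":[0.02,0.02,0.01],"spin":-2},{"offset":[0.05,0.05,0.02],"spin":-4},{"offset":[0.08,0.08,0.03],"spin":-6},{"offset":[0.11,0.11,0.04],"spin":-8},{"offset":[0.14,0.14,0.05],"spin":-10},{"offset":[0.16,0.165,0.05],"spin":-10},{"offset":[0.17,0.18,0.05],"spin":-10},{"offset":[0.17,0.18,0.05],"spin":-10}]' 0
cat >> h.py <<'E'
from scipy.spatial.transform import Rotation as Ro
def wshot():
    s=manip.read_state();p=manip.camera('wrist')
    T=np.eye(4);T[:3,:3]=Ro.from_euler('xyz',s['eef_rot']).as_matrix();T[:3,3]=s['eef_pos']
    p['W']=T@p['hand_eye'];return p
def wray(p,u,v,z):
    x,y=u-p['cx'],v-p['cy'];r=np.hypot(x,y);a=r/p['fx'];d=np.array([np.sin(a)*x/r,np.sin(a)*y/r,np.cos(a)])
    d=p['W'][:3,:3]@d;c=p['W'][:3,3];return c+d*(z-c[2])/d[2]
def cen(m):
    m=cv2.moments(m.astype(np.uint8),True);return m['m10']/m['m00'],m['m01']/m['m00']
def wblob(p,lo,hi,z):
    m=cv2.inRange(cv2.cvtColor(p['pixels'],cv2.COLOR_RGB2HSV),lo,hi);n,l,st,ce=cv2.connectedComponentsWithStats(m)
    return [(ce[i].round(1).tolist(),int(st[i,4]),wray(p,*ce[i],z).round(1).tolist()) for i in range(1,n) if st[i,4]>60]
E
python3 - <<'E'
from h import *
p=wshot();print(p['fx'],p['cx'],p['cy'],p['hand_eye'].round(2).tolist())
for n in('red_onion','potato'):
    for d in manip.masks_of(p,n)[:2]:
        u,v=cen(d['mask']);print(n,round(d['conf'],2),(round(u),round(v)),d['mask'].sum(),wray(p,u,v,37).round(1))
cv2.imwrite('pics/c.png',cv2.cvtColor(p['pixels'],cv2.COLOR_RGB2BGR))
E
```

```text
clock: 2.17
eef_pos: [344.2, -339.8, 255.9]
eef_rot: [3.141, -0.001, 0.148]
wrist_force: [-0.0, -1.2, -0.4]
finger_gap: 44.2
309.70691628693146 320.9863191453937 205.19827776632633 [[-0.0, -0.96, -0.27, 77.57], [1.0, -0.0, 0.0, 0.13], [-0.0, -0.27, 0.96, -178.39], [0.0, 0.0, 0.0, 1.0]]
red_onion 0.74 (232, 138) 1983 [ 385.7 -215.9   37. ]
red_onion 0.62 (332, 152) 1735 [ 383.8 -349.1   37. ]
potato 0.8 (232, 138) 1988 [ 384.8 -216.4   37. ]
```

View pics/c.png

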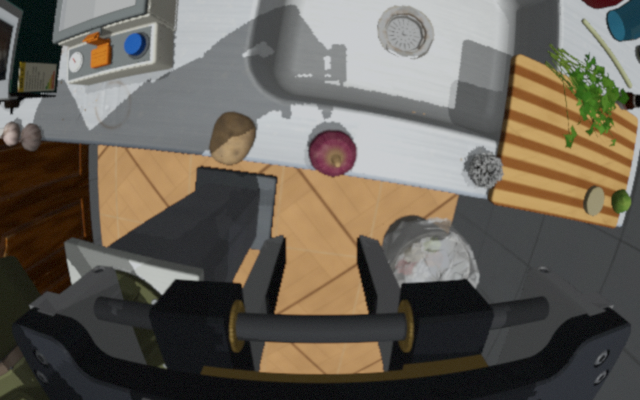

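The onion is at pixel (332,152), giving about (384,-349), and the potato is at (232,138). Now on to the console.

```bash
python3 -m crank '[{"offset":[0.015,0.035,0],"spin":0},{"offset":[0.03,0.075,-0.01],"spin":0},{"offset":[0.045,0.115,-0.02],"spin":0},{"offset":[0.06,0.155,-0.03],"spin":0},{"offset":[0.075,0.195,-0.04],"spin":0},{"offset":[0.09,0.235,-0.05],"spin":0},{"offset":[0.1,0.27,-0.055],"spin":0},{"offset":[0.105,0.3,-0.055],"spin":0}]' 0
python3 - <<'E'
from h import *
p=wshot()
print('or',wblob(p,(5,150,100),(22,255,255),80));print('bl',wblob(p,(98,120,60),(125,255,255),80))
print(manip.read_state()['eef_pos'])
cv2.imwrite('pics/d.png',cv2.cvtColor(p['pixels'],cv2.COLOR_RGB2BGR))
E
```

```text
clock: 2.98
eef_pos: [447.2, -41.7, 199.2]
eef_rot: [-3.141, 0.002, 0.143]
wrist_force: [0.2, -1.6, -0.1]
finger_gap: 0.5
or [([294.6, 147.9], 1202, [495.0, -9.4, 80.0]), ([634.5, 196.0], 85, [526.1, -523.8, 80.0]), ([631.9, 215.0], 124, [495.9, -532.4, 80.0]), ([628.8, 233.2], 157, [466.0, -541.0, 80.0]), ([626.5, 250.7], 190, [436.4, -553.9, 80.0]), ([624.5, 267.9], 195, [405.6, -570.6, 80.0])]
bl [([356.4, 148.0], 719, [503.4, -68.3, 80.0])]
[447.74596449 -37.30872163 199.56498325]
```

View pics/d.png

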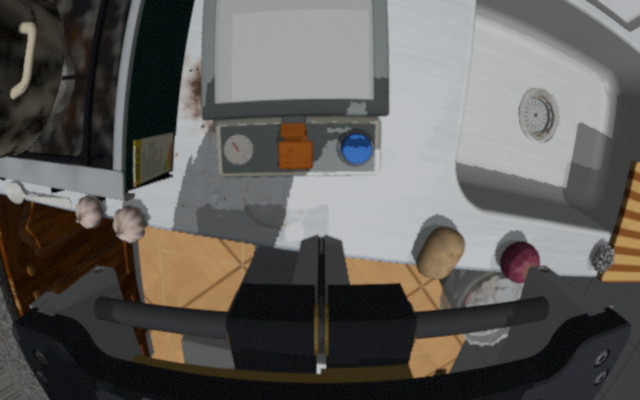

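The wrist view shows the pad at (295,154) and the blue button at (356,148). That puts the pad at about (490,-10) and the keeper origin at about (597,5) with yaw 8°. I press the pad.

```bash
python3 -m crank '[{"offset":[0.02,0.015,-0.02],"spin":0},{"offset":[0.04,0.028,-0.05],"spin":0},{"offset":[0.04,0.028,-0.08],"spin":0},{"offset":[0.04,0.028,-0.105],"spin":0},{"offset":[0.04,0.028,-0.115],"spin":0},{"offset":[0.04,0.028,-0.122],"spin":0},{"offset":[0.04,0.028,-0.127],"spin":0},{"offset":[0.04,0.028,-0.129],"spin":0}]' 0
```

```text
clock: 3.7
eef_pos: [487.2, -10.4, 71.9]
eef_rot: [-3.14, 0.003, 0.145]
wrist_force: [-24.2, -2.6, 35.1]
finger_gap: 0.4
```

```bash
python3 -m crank '[{"offset":[-0.003,0,0.005],"spin":0},{"offset":[-0.005,0,0.02],"spin":0},{"offset":[-0.005,-0.01,0.05],"spin":0},{"offset":[-0.01,-0.03,0.08],"spin":0},{"offset":[-0.015,-0.06,0.11],"spin":0},{"offset":[-0.02,-0.09,0.14],"spin":0},{"offset":[-0.025,-0.12,0.16],"spin":0},{"offset":[-0.03,-0.15,0.165],"spin":0}]' 1
python3 - <<'E'
from h import *
p=manip.camera('top')
u,v=map(int,proj(p,(560,-60,80)));cv2.imwrite('pics/e.png',cv2.cvtColor(cv2.resize(p['pixels'][v-70:v+60,u-80:u+90],None,fx=4,fy=4),cv2.COLOR_RGB2BGR))
E
```

```text
clock: 4.37
eef_pos: [457.7, -163.0, 242.5]
eef_rot: [3.138, -0.004, 0.144]
wrist_force: [0.7, -0.3, -0.4]
finger_gap: 50.5
```

View pics/e.png

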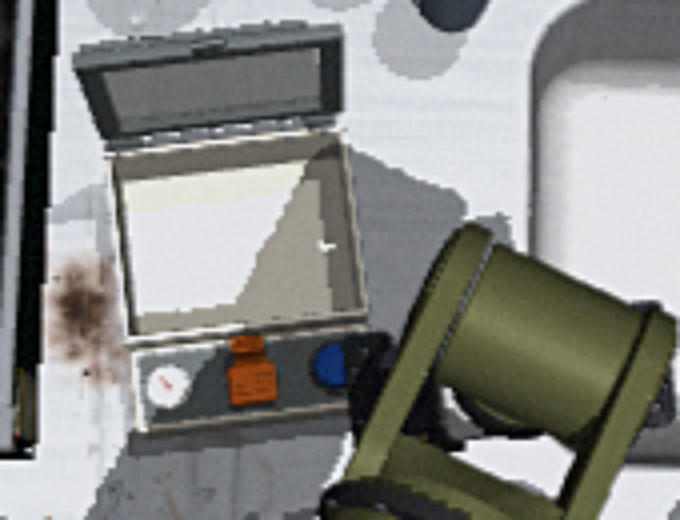

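The lid stands wide open. Going to the onion.

```bash
python3 -m crank '[{"offset":[-0.014,-0.035,-0.005],"spin":0},{"offset":[-0.029,-0.073,-0.02],"spin":0},{"offset":[-0.043,-0.11,-0.04],"spin":0},{"offset":[-0.058,-0.145,-0.06],"spin":0},{"offset":[-0.07,-0.175,-0.085],"spin":0},{"offset":[-0.074,-0.186,-0.105],"spin":0},{"offset":[-0.074,-0.186,-0.11],"spin":0},{"offset":[-0.074,-0.186,-0.11],"spin":0}]' 1 25
python3 - <<'E'
from h import *
p=wshot();print(manip.read_state()['eef_pos'])
for d in manip.masks_of(p,'red_onion')[:2]:
    u,v=cen(d['mask']);print(round(d['conf'],2),(round(u),round(v)),d['mask'].sum(),wray(p,u,v,40).round(1))
cv2.imwrite('pics/f.png',cv2.cvtColor(p['pixels'],cv2.COLOR_RGB2BGR))
E
```

```text
clock: 5.08
eef_pos: [382.1, -353.2, 131.1]
eef_rot: [3.139, -0.002, 0.139]
wrist_force: [0.6, 1.2, -0.1]
finger_gap: 93.8
[ 382.96823202 -352.89654554  132.43540034]
0.88 (317, 204) 3598 [ 385.8 -349.3   40. ]
```

View pics/f.png

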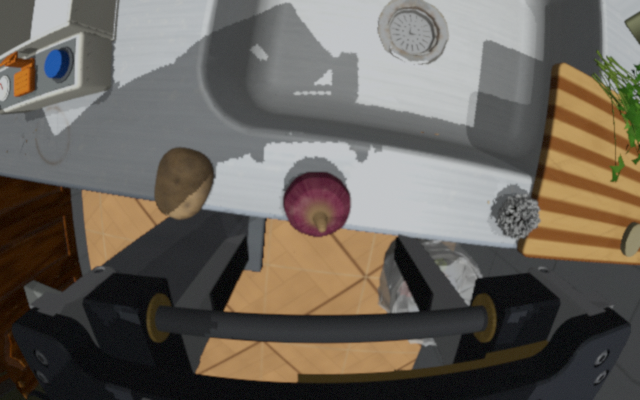

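The onion is at (317,204), which puts it centred at about (385,-349). I descend and grip.

```bash
python3 -m crank '[{"offset":[0.002,0.003,-0.02],"spin":0},{"offset":[0.002,0.003,-0.05],"spin":0},{"offset":[0.002,0.003,-0.08],"spin":0},{"offset":[0.002,0.003,-0.102],"spin":0},{"offset":[0.002,0.003,-0.112],"spin":0},{"offset":[0.002,0.003,-0.115],"spin":0},{"offset":[0.002,0.003,-0.115],"spin":0},{"offset":[0.002,0.003,-0.115],"spin":0}]' 1 25
python3 -m crank '[{"offset":[0,0,0],"spin":0},{"offset":[0,0,0],"spin":0},{"offset":[0,0,0],"spin":0},{"offset":[0,0,0],"spin":0},{"offset":[0,0,0],"spin":0},{"offset":[0,0,0],"spin":0},{"offset":[0,0,0.01],"spin":0},{"offset":[0,0,0.03],"spin":0}]' 0 20
```

```text
clock: 5.85
eef_pos: [386.5, -350.2, 19.9]
eef_rot: [3.134, -0.005, 0.142]
wrist_force: [0.2, 0.6, -0.7]
finger_gap: 93.9
clock: 6.52
eef_pos: [385.5, -349.3, 48.8]
eef_rot: [3.137, -0.003, 0.142]
wrist_force: [0.4, 0.1, -1.6]
finger_gap: 62.3
```

```bash
python3 -m crank '[{"offset":[0,0,0.035],"spin":0},{"offset":[0.005,0.005,0.07],"spin":0},{"offset":[0.015,0.025,0.1],"spin":0},{"offset":[0.03,0.055,0.12],"spin":0},{"offset":[0.045,0.09,0.13],"spin":0},{"offset":[0.062,0.12,0.13],"spin":0},{"offset":[0.08,0.15,0.13],"spin":0},{"offset":[0.095,0.18,0.13],"spin":0}]' 0 20
python3 -m crank '[{"offset":[0.015,0.03,0],"spin":0},{"offset":[0.03,0.06,0],"spin":0},{"offset":[0.046,0.09,0],"spin":0},{"offset":[0.062,0.12,0],"spin":0},{"offset":[0.076,0.145,0],"spin":0},{"offset":[0.086,0.16,0],"spin":0},{"offset":[0.09,0.167,0],"spin":0},{"offset":[0.09,0.167,0],"spin":0}]' 0 20
python3 -c "
from cell import manip;s=manip.read_state();print(s['eef_pos'],s['finger_gap'],s['wrist_force'])"
```

```text
clock: 7.18
eef_pos: [481.2, -167.7, 179.8]
eef_rot: [3.137, -0.004, 0.142]
wrist_force: [0.3, 0.1, -1.0]
finger_gap: 62.5
clock: 7.85
eef_pos: [571.3, 0.3, 179.8]
eef_rot: [3.137, -0.004, 0.144]
wrist_force: [-0.3, -0.2, -1.6]
finger_gap: 62.3
[5.71346879e+02 3.48573283e-01 1.79841893e+02] 62.34606550182656 [-0.29523725 -0.23356684 -1.58406628]
```

```bash
python3 -m crank '[{"offset":[0,0,-0.015],"spin":0},{"offset":[0,0,-0.04],"spin":0},{"offset":[0,0,-0.07],"spin":0},{"offset":[0,0,-0.1],"spin":0},{"offset":[0,0,-0.125],"spin":0},{"offset":[0,0,-0.143],"spin":0},{"offset":[0,0,-0.151],"spin":0},{"offset":[0,0,-0.154],"spin":0}]' 0 20
python3 -m crank '[{"offset":[0,0,-0.001],"spin":0},{"offset":[0,0,-0.001],"spin":0},{"offset":[0,0,-0.001],"spin":0},{"offset":[0,0,-0.001],"spin":0},{"offset":[0,0,-0.001],"spin":0},{"offset":[0,0,-0.001],"spin":0},{"offset":[0,0,-0.001],"spin":0},{"offset":[0,0,0],"spin":0}]' 0.9
```

```text
clock: 8.52
eef_pos: [570.5, -0.7, 25.1]
eef_rot: [3.137, -0.002, 0.143]
wrist_force: [-4.0, -0.5, 11.3]
finger_gap: 62.7
clock: 9.18
eef_pos: [570.4, -0.6, 25.1]
eef_rot: [3.137, -0.002, 0.143]
wrist_force: [-0.5, 0.8, 0.0]
finger_gap: 84.4
```

Onion is released on the floor of the box. I rise and check the space behind the lid.

```bash
python3 -m crank '[{"offset":[0,0,0.01],"spin":0},{"offset":[0,0,0.035],"spin":0},{"offset":[0,0,0.07],"spin":0},{"offset":[0,0,0.11],"spin":0},{"offset":[0,0,0.15],"spin":0},{"offset":[0,0,0.19],"spin":0},{"offset":[0,0,0.23],"spin":0},{"offset":[0,0,0.26],"spin":0}]' 0.9
python3 - <<'E'
from h import *
p=wshot();print(manip.read_state()['eef_pos'])
for d in manip.masks_of(p,'red_onion')[:2]:
    u,v=cen(d['mask']);print(round(d['conf'],2),(round(u),round(v)),d['mask'].sum(),wray(p,u,v,40).round(1))
t=manip.camera('top')
for q in((344,104),(320,93),(273,87)):print(ray_plane(t,*q,60).round())
cv2.imwrite('pics/g.png',cv2.cvtColor(p['pixels'],cv2.COLOR_RGB2BGR))
E
```

```text
clock: 9.85
eef_pos: [570.3, -0.6, 289.9]
eef_rot: [3.137, -0.005, 0.143]
wrist_force: [0.4, 0.1, 0.6]
finger_gap: 84.7
[571.52398713  -0.64912937 295.12976824]
0.79 (320, 179) 1524 [568.3  -1.7  40. ]
0.43 (362, 237) 371 [491.5 -75.1  40. ]
[ 810. -142.   60.]
[842. -70.  60.]
[856.  71.  60.]
```

View pics/g.png

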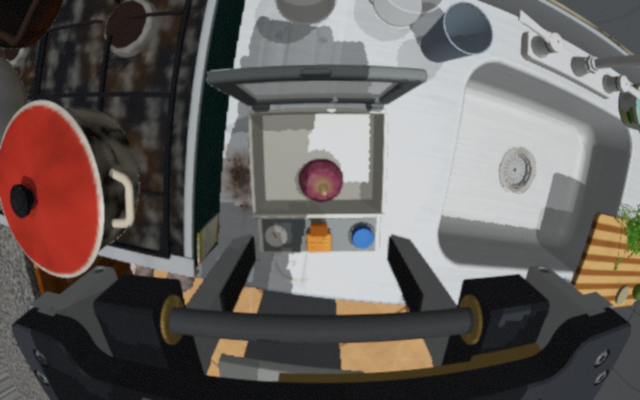

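Onion rests in the box at (320,179), and behind the lid it is clear as far as the cups (x>790). I reach over the lid.

```bash
python3 -m crank '[{"offset":[0.03,0.005,0],"spin":0},{"offset":[0.065,0.01,0],"spin":0},{"offset":[0.1,0.016,0],"spin":0},{"offset":[0.135,0.021,0],"spin":0},{"offset":[0.155,0.024,-0.01],"spin":0},{"offset":[0.16,0.024,-0.03],"spin":0},{"offset":[0.16,0.024,-0.06],"spin":0},{"offset":[0.16,0.024,-0.085],"spin":0}]' 0
```

```text
clock: 10.67
eef_pos: [730.4, 23.5, 199.2]
eef_rot: [3.137, -0.003, 0.143]
wrist_force: [0.9, 1.1, 0.1]
finger_gap: 34.7
```

```bash
python3 -m crank '[{"offset":[-0.019,-0.003,0.006],"spin":0},{"offset":[-0.04,-0.006,0.009],"spin":0},{"offset":[-0.063,-0.009,0.008],"spin":0},{"offset":[-0.088,-0.012,0.005],"spin":0},{"offset":[-0.111,-0.016,-0.005],"spin":0},{"offset":[-0.133,-0.019,-0.021],"spin":0},{"offset":[-0.152,-0.021,-0.041],"spin":0},{"offset":[-0.167,-0.023,-0.064],"spin":0}]' 0
```

```text
clock: 11.33
eef_pos: [561.9, 0.4, 134.6]
eef_rot: [3.137, -0.004, 0.143]
wrist_force: [2.2, 0.1, 1.7]
finger_gap: 0.2
```

```bash
python3 -m crank '[{"offset":[-0.01,-0.001,-0.01],"spin":0},{"offset":[-0.017,-0.002,-0.02],"spin":0},{"offset":[-0.021,-0.003,-0.027],"spin":0},{"offset":[-0.023,-0.003,-0.032],"spin":0},{"offset":[-0.023,-0.003,-0.035],"spin":0},{"offset":[-0.023,-0.003,-0.037],"spin":0},{"offset":[-0.023,-0.003,-0.038],"spin":0},{"offset":[-0.023,-0.003,-0.038],"spin":0}]' 0
```

```text
clock: 12.0
eef_pos: [538.4, -2.7, 96.7]
eef_rot: [3.137, -0.002, 0.143]
wrist_force: [-8.2, -1.2, 10.4]
finger_gap: 0.7
```

```bash
python3 -m crank '[{"offset":[0,0,-0.001],"spin":0},{"offset":[0,0,-0.002],"spin":0},{"offset":[0,0,-0.002],"spin":0},{"offset":[0,0,-0.002],"spin":0},{"offset":[0,0,-0.002],"spin":0},{"offset":[0,0,-0.002],"spin":0},{"offset":[0,0,-0.002],"spin":0},{"offset":[0,0,-0.002],"spin":0}]' 0
python3 -m crank '[{"offset":[0,0,0.004],"spin":0},{"offset":[0,0,0.009],"spin":0},{"offset":[0,0,0.014],"spin":0},{"offset":[0,0,0.02],"spin":0},{"offset":[0,0,0.026],"spin":0},{"offset":[0,0,0.026],"spin":0},{"offset":[0,0,0.026],"spin":0},{"offset":[0,0,0.026],"spin":0}]' 0
```

```text
clock: 12.67
eef_pos: [538.4, -2.7, 95.8]
eef_rot: [3.137, -0.001, 0.143]
wrist_force: [-8.6, -0.2, 16.8]
finger_gap: 0.6
clock: 13.33
eef_pos: [538.3, -2.7, 121.5]
eef_rot: [3.137, -0.001, 0.143]
wrist_force: [-0.3, 0.6, -0.4]
finger_gap: 0.4
```

```bash
python3 -m crank '[{"offset":[-0.005,-0.01,0.02],"spin":0},{"offset":[-0.015,-0.03,0.03],"spin":0},{"offset":[-0.03,-0.055,0.03],"spin":0},{"offset":[-0.034,-0.065,0.03],"spin":0},{"offset":[-0.034,-0.065,0.03],"spin":0},{"offset":[-0.034,-0.065,0.03],"spin":0},{"offset":[-0.034,-0.065,0.03],"spin":0},{"offset":[-0.034,-0.065,0.03],"spin":0}]' 0
python3 - <<'E'
from h import *
p=wshot();print(manip.read_state()['eef_pos'])
print('bl',wblob(p,(98,120,60),(125,255,255),80));print('or',wblob(p,(5,150,100),(22,255,255),80)[:1])
cv2.imwrite('pics/i.png',cv2.cvtColor(p['pixels'],cv2.COLOR_RGB2BGR))
E
```

```text
clock: 14.0
eef_pos: [504.6, -66.9, 151.2]
eef_rot: [3.137, -0.001, 0.144]
wrist_force: [-0.1, -0.4, 0.2]
finger_gap: 0.6
[504.54164233 -66.91455332 151.20929801]
bl [([322.4, 215.1], 903, [504.4, -68.7, 80.0])]
or [([248.2, 206.6], 697, [502.8, -5.0, 80.0])]
```

View pics/i.png

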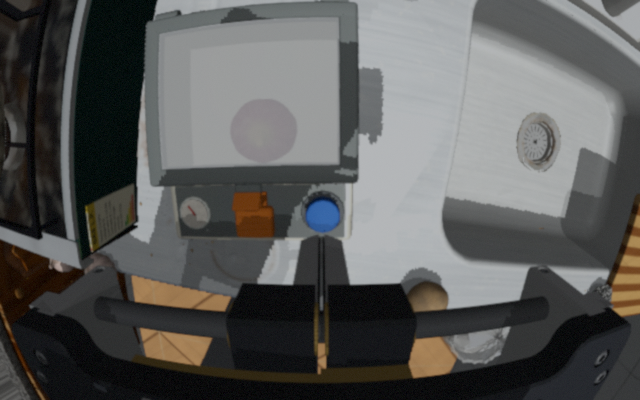

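The lid is shut with the onion visible under the window at (262,130), and the button at (322,215) lies directly under the tool. I descend in steps.

```bash
python3 -m crank '[{"offset":[0,-0.001,-0.02],"spin":0},{"offset":[0,-0.001,-0.045],"spin":0},{"offset":[0,-0.001,-0.06],"spin":0},{"offset":[0,-0.001,-0.068],"spin":0},{"offset":[0,-0.001,-0.071],"spin":0},{"offset":[0,-0.001,-0.073],"spin":0},{"offset":[0,-0.001,-0.074],"spin":0},{"offset":[0,-0.001,-0.074],"spin":0}]' 0
python3 -c "
from cell import manip;s=manip.read_state();print(s['eef_pos'],s['wrist_force'])"
```

```text
clock: 14.72
eef_pos: [505.0, -67.8, 77.9]
eef_rot: [3.137, -0.002, 0.144]
wrist_force: [-0.6, 0.4, 1.3]
finger_gap: 0.5
[504.96134821 -67.8461489   77.88728379] [-0.57892228  0.35755431  1.34533813]
```

```bash
python3 -m crank '[{"offset":[0,0,-0.001],"spin":0},{"offset":[0,0,-0.0015],"spin":0},{"offset":[0,0,-0.002],"spin":0},{"offset":[0,0,-0.0025],"spin":0},{"offset":[0,0,-0.003],"spin":0},{"offset":[0,0,-0.003],"spin":0},{"offset":[0,0,-0.003],"spin":0},{"offset":[0,0,-0.003],"spin":0}]' 0
```

```text
clock: 15.38
eef_pos: [505.2, -67.9, 75.0]
eef_rot: [3.137, -0.002, 0.144]
wrist_force: [1.7, 0.3, 1.2]
finger_gap: 0.5
```

```bash
python3 -m crank '[{"offset":[0,0,-0.0005],"spin":0},{"offset":[0,0,-0.001],"spin":0},{"offset":[0,0,-0.001],"spin":0},{"offset":[0,0,-0.001],"spin":0},{"offset":[0,0,-0.001],"spin":0},{"offset":[0,0,-0.001],"spin":0},{"offset":[0,0,-0.001],"spin":0},{"offset":[0,0,-0.001],"spin":0}]' 0
```

```text
clock: 16.05
eef_pos: [505.3, -67.9, 74.3]
eef_rot: [3.136, -0.003, 0.144]
wrist_force: [-0.5, 0.7, 5.1]
finger_gap: 0.5
```

```bash
python3 -c "
from cell import manip;import numpy as np
for i in range(4):
  s=manip.read_state();print(s['clock'],s['eef_pos'].round(2),s['wrist_force'].round(2));manip.camera('top')"
```

```text
16.05 [505.27 -67.92  74.26] [-0.5   0.67  5.13]
16.1 [505.27 -67.91  74.25] [-0.65  0.17  5.7 ]
16.15 [505.28 -67.92  74.25] [0.63 0.68 5.31]
16.2 [505.28 -67.9   74.28] [0.2  0.5  5.32]
```

At the halfway stop with 5.3 N, within the 2.8–10 N band. I hold, then press fully.

```bash
python3 -m crank '[{"offset":[0,0,0],"spin":0},{"offset":[0,0,0],"spin":0},{"offset":[0,0,0],"spin":0},{"offset":[0,0,0],"spin":0},{"offset":[0,0,0],"spin":0},{"offset":[0,0,0],"spin":0},{"offset":[0,0,0],"spin":0},{"offset":[0,0,0],"spin":0}]' 0
python3 -m crank '[{"offset":[0,0,-0.002],"spin":0},{"offset":[0,0,-0.004],"spin":0},{"offset":[0,0,-0.006],"spin":0},{"offset":[0,0,-0.0075],"spin":0},{"offset":[0,0,-0.0085],"spin":0},{"offset":[0,0,-0.0085],"spin":0},{"offset":[0,0,-0.0085],"spin":0},{"offset":[0,0,-0.0085],"spin":0}]' 0
```

```text
clock: 16.92
eef_pos: [505.3, -67.9, 74.2]
eef_rot: [3.136, -0.003, 0.144]
wrist_force: [0.0, 1.1, 4.6]
finger_gap: 0.6
clock: 17.58
eef_pos: [505.7, -68.0, 67.9]
eef_rot: [3.136, -0.004, 0.144]
wrist_force: [-11.3, 1.7, 31.7]
finger_gap: 0.3
```

31.7 N is well past the 14 N needed to reach the bottom. I lift off and check.

```bash
python3 -m crank '[{"offset":[0,0,0.005],"spin":0},{"offset":[0,0,0.012],"spin":0},{"offset":[0,0,0.025],"spin":0},{"offset":[0,0,0.05],"spin":0},{"offset":[-0.02,-0.02,0.08],"spin":0},{"offset":[-0.04,-0.05,0.11],"spin":0},{"offset":[-0.05,-0.08,0.13],"spin":0},{"offset":[-0.05,-0.09,0.13],"spin":0}]' 0
python3 -m crank '[{"offset":[-0.005,-0.03,0],"spin":0},{"offset":[-0.01,-0.05,0],"spin":0},{"offset":[-0.01,-0.06,0],"spin":0},{"offset":[-0.01,-0.06,0],"spin":0},{"offset":[-0.01,-0.06,0],"spin":0},{"offset":[-0.01,-0.06,0],"spin":0},{"offset":[-0.01,-0.06,0],"spin":0},{"offset":[-0.01,-0.06,0],"spin":0}]' 0
python3 - <<'E'
from h import *
p=wshot();cv2.imwrite('pics/j.png',cv2.cvtColor(p['pixels'],cv2.COLOR_RGB2BGR))
print('bl',wblob(p,(98,120,60),(125,255,255),80)[:2])
for n in('potato',):
    for d in manip.masks_of(p,n)[:1]: print(n,wray(p,*cen(d['mask']),37).round())
t=manip.camera('top')
for d in manip.masks_of(t,'garlic')[:2]: print('garlic',ray_plane(t,*cen(d['mask']),23).round())
E
```

```text
clock: 18.25
eef_pos: [455.2, -161.1, 202.0]
eef_rot: [3.132, -0.008, 0.143]
wrist_force: [0.5, 0.3, 1.3]
finger_gap: 0.3
clock: 18.92
eef_pos: [445.5, -220.2, 201.9]
eef_rot: [3.133, -0.008, 0.144]
wrist_force: [0.5, 0.7, -0.5]
finger_gap: 0.8
bl [([182.9, 126.6], 554, [503.4, -70.4, 80.0])]
garlic [360. 217.  23.]
garlic [512. -70.  23.]
```

View pics/j.png

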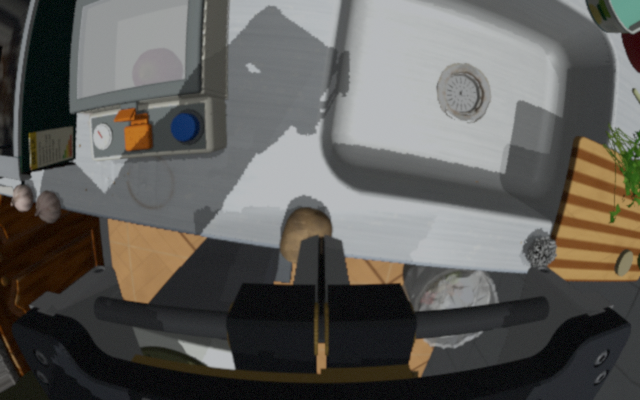

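The lid is shut over the onion at (157,70), the button is up at (185,127), the potato is in place and the arm is clear.

```bash
python3 -c "
from cell import manip;print(manip.sign_off())"
```

```text
the job is handed in; nothing more can be done
None
```

The whole sequence is done and handed in at about 19 s of the 72 s allowed; the hand-in gives no verdict.

- **Latch:** I pressed the orange pad and the lid popped wide open. The press reached 35 N upward and 24 N sideways, well above the 4 N end stop, because I went down to the stop. It stayed below the 120 N wrist limit.
- **Onion:** I gripped it and lowered it to the floor of the box. After I let go, the camera showed it resting there.
- **Lid:** I pushed it over from behind and down until it snapped shut. It stayed shut after I lifted off, and the onion showed under the window.
- **Seal button:** I held it at the halfway stop at about 5 N for over 0.8 s. I then pressed it fully down, reaching 31.7 N where about 14 N is enough. In the last picture it is back up.

**Last checks:** the arm touches nothing, with about 0 N at the wrist. The garlic reads within 1 mm of where it started. The final search returned no position for the potato, so I checked that only by eye, and it looks unmoved. Joint values for the lid, latch and button cannot be read directly, so those results rest on forces and pictures.

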